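# Take the parts bin off the hanging rail and slide it home in the rack

### The arm

A 7-joint arm with a two-finger parallel gripper is mounted at the origin on the work surface. World frame = base frame: x ahead of the robot, y to its left, z up, the work surface at z = 0. Lengths are in m, angles in rad, forces in N, time in s.
With the tool pointing down it reaches from about 0.425 to 0.925 m from the base axis. Payload 6.8 kg.
Tool frame: the origin (TCP) lies between the finger pads; the fingertips stand r.tips_ahead ahead of it and the grasp point (between the pads) lies 5 mm behind it (r.tips_ahead is the distance from the TCP to the fingertips, in m); z points along the fingers, y is the line along which they close (so a half turn about z gives the same grasp; the last joint's range is limited). The gripper opens to 85 mm and grips with 20 to 120 N. Pads are 22 mm wide; open, the fingers measure 114 mm over their backs; the gripper's body (76 mm by 85 mm) begins 54 mm behind the grasp point. The pads swing forward as they close: fully open they stand 13 mm farther back than shut.
Start: joints at [0.995, 0.477, 0.022, 1.555, -0.011, 1.109, -0.083], TCP at [0.304, -0.602, 0.219] pointing down, gripper open.
Joint ranges: [-2.96, 2.96], [-0.34, 2.1], [-1.41, 1.46], [0.24, 2.44], [-1.37, 4.51], [0.17, 1.92], [-2.96, 2.96]. Speed limits (rad/s): [2.39, 2.39, 3.14, 3.14, 3.14, 3.14, 3.14].

### API

Orientations are given as a rotation vector (axis times angle).
In Python, from bench import r gives the robot as it stands.
- The arm moves only by the tool move_arm, never from a script. Its argument "rows" is one flat list of numbers, 4 for each row, row after row: the shift along the tool's x, y, z in cm, then the turn about the tool's z in degrees. In form: [tx, ty, tz, twist, tx, ty, tz, twist, ...]. A call has 1 to 10 rows; each row is the pose to reach, as a shift and turn from the pose commanded when the call began, along the tool's axes at that moment; what a row does not reach only later rows make up. A row lasts 1/8 s, in which the tool goes at most 62.5 mm and 10.7 degrees, less where a joint would pass 70% of its speed; a pose out of reach is approached as far as the arm can. A call with a gripper value outside its range is refused whole. "fingers" is the opening, from 0 (shut) to 1 (fully open), set as the call begins (left out, the last holds). The fingers move at their own pace and stop on an object; "newtons" is the grip in N (left out, the last holds). Time passes only in rows, so rows that repeat a pose let the fingers close. It gives the time, the measured TCP pose, the force, the opening and the grip force at its end, in the units of the state.
- r.get_obs(): the state, without advancing time (a new reading comes with each control period).
- r.grab_frame(name): name is "scene" or "top"; returns the picture (480x640x3 uint8, blue, green, red); there is no depth.
- r.camera_params(name): a dict with "fx", "fy", "cx", "cy" (pixels), "k1" (the pictures are not rectified: a ray, as slopes to the right and down, at radius r is drawn at 1 + k1 r^2 times it, then the intrinsics apply), "world_from_camera" (4x4, takes a point from camera to world coordinates). Camera axes: x right, y down, z forward; pixel columns grow to the right and rows downward; lengths in m; the calibration is good to about 2 mm. A picture is of the moment at which its call begins. camera_params takes no time and is no camera call.
- r.hand_in(): hands the job in; it is judged then, once.
The state is a dict: "clock": time; "joints": joint angles; "qvel": joint speeds; "tau": joint torques, N m; "tcp_pos": TCP position; "orientation": TCP orientation; "contact_force": force on the tool from outside, world axes, zero at the start; "moment": the same for the moment, N m; "grip_width": finger opening in m; "gripper_force": force on a finger pad.
Only numpy, scipy, OpenCV 4.12 (cv2) and the standard library are available. Lean on these libraries where they do the work, as an engineer would, in place of code of your own. Each camera call takes 0.05 s, during which the arm holds its last target. There are 200 camera calls.

### The job

Lift the yellow parts bin up off the rail it hangs on, stand it on the bench in front of the empty bay with the yellow label and let go of it. Then push it straight back into that bay until it is fully home against the back stop. Set it down rather than drop it, keep it level so that both bronze bushes stay in it, and leave the other bins and the things on the bench as they are.

Things in the scene. Friction and masses are not known exactly. Their poses are not given: they have to be found in the camera images.
- bin_yellow: The bin to move: open yellow plastic bin, 100 long (x), 65 wide (y), 50 mm high, walls and floor 3 mm, about 0.25 kg with bushes. Origin: centre of its underside (lip not counted); x to its back, z up. Side walls upright, 50 mm high from x = -15 to the back, sloping to the front wall. Hangs level at one of three places, underside 130, rim 180 mm above the bench.
- bin_yellow_grip (a point): Point to grip the yellow bin near its balance: 13 mm behind and 34 mm above its origin, midway between the upright side walls, which are 65 mm apart outside. Fingers reaching from above 15 to 35 mm below the rim hold it. The walls bear a grip of 15 to 30 N.
- bin_yellow_lip (a point): Middle of the bin's hanging lip, 57 mm behind the origin, at rim height. The lip is a 3 mm ledge, 50 mm wide, running 10 mm back from the back wall's top, with a 3 mm tongue at its end that hangs behind the rail to 14 mm below the rim: the bin must rise 15 mm or more before it can come forward.
- bin_yellow_front (a point): Middle of the outer face of the bin's front wall, 50 mm ahead of the origin, 14 mm above the underside. The front wall is upright, 65 wide and 28 mm high: push here, level, to slide the bin back. On the bench it slides under a few N.
- bin_rail: Fixed bench stand: two blue posts and a level 6 mm aluminium rail, 400 long, top edge 177 mm above the bench. Origin on the bench below the middle of the rail's front face; rail along y, x to the back. Bins hang at x = -51, y = -120, 0, 120. Nothing stands above their rims. A lower row of fixed bins, rims 80 mm above the bench, stands out as far as the hung ones.
- bay_yellow: The empty bay, told by the yellow label plate behind it (80 mm behind the origin, 64 mm up). Origin on the bench: where the origin of bin_yellow is when fully home; x points straight into the bay, z up. No floor: the bin slides on the bench. The back stop, at x = +50, is 28 mm high, below the tongue. Which of the three bays is empty varies.
- bay_mouth (a point): Middle of the empty bay's mouth, 37 mm ahead of bay_yellow's origin, on the bench. The bay is 73 mm wide between 4 mm dividers, 40 mm high, with rounded ends. A bin that is home shows its front 13 mm out of the bay, in line with its neighbours, whose sides are 12 mm away: too close for fingers beside the bin.
- bin_blue: Blue bin of the same make with bolts in it, hanging loose on the rail, to be left hanging. Origin and axes as bin_yellow. The three hung bins are 120 mm apart, so 55 mm lie free between neighbours.
- bin_red: Red bin of the same make with bolts in it, hanging loose on the rail, to be left hanging. Origin and axes as bin_yellow.
- rack: Fixed green steel divider rack with three bays side by side along y, 77 mm apart. Origin: on the bench, the home place of the middle bay; x points into the bays.
- stock_grey: Fixed grey bin that fills another bay, with a grey label. Origin and axes as bay_yellow, of its own bay.
- stock_green: Fixed green bin that fills another bay, with a green label. Origin and axes as bay_yellow, of its own bay.
- bush_a: Loose bronze bush standing in the yellow bin, 24 mm outside, 16 mm inside, 22 mm high, 45 g. Origin: centre of its underside.
- bush_b: A second such bush in the yellow bin.
- bevel_gear: Dark steel bevel gear on the bench, 62 mm across, 34 mm high. Origin: centre of its underside. To be left alone.
- spray: Blue spray can with a red cap, 60 mm across, 190 mm high, on the bench behind. Origin: centre of its underside. To be left alone.
- thread_lock: Small bottle with a red cap, 36 mm across, 85 mm high, on the bench to the right. Origin: centre of its underside. To be left alone.
- grease_tub: Grease tub with a black lid, 84 mm across, 75 mm high, on the bench to the right. Origin: centre of its underside. To be left alone.
- wrench: Steel spanner lying on the bench to the left. To be left alone.
- screwdriver: Screwdriver lying on the bench far left. To be left alone.
Things that resemble listed ones, but are neither listed nor needed, are in the scene too. Leave any orange or pink look-alike of the bin_yellow alone.

How it is judged:
By the outcome, as a careful person would: the job done as asked, in the order asked, and still so for the second after the job is handed in, with the robot touching nothing.
It also fails if it takes over 58 s, if anything falls off the work surface, if the arm or the gripper's body presses on something with over 40 N, if the wrist force passes 120 N, or if a joint passes its speed limit or range.

## Working session

There is one attempt and no reset: what is moved stays moved. The work goes in short steps, Python scripts to look and compute and a tool call to move; the robot and the scene stay as the last step left them, time stands still between calls to the robot, and variables do not carry over. Pictures are saved under pics/ and viewed, at most 10 in all, crops included, and the job is handed in when it is done.

Besides the shell and the picture viewer there is one more tool, called after "Call:" in YAML: its name, and indented under it one key for each argument. move_arm: Moves the arm, as the interface text tells. Its arguments: {"type":"object","properties":{"rows":{"type":"array"},"fingers":{"type":"number"},"newtons":{"type":"number"}},"required":["rows"]}

```bash
mkdir -p pics; ls; python3 - <<'E'
from bench import r
import cv2,numpy as np
np.set_printoptions(precision=4,suppress=True)
for n in("scene","top"):
    cv2.imwrite(f"pics/{n}0.png",r.grab_frame(n)); print(r.camera_params(n))
print(r.get_obs(),r.tips_ahead)
E
```

```text
pics
{'fx': 480.9150297006956, 'fy': 480.9150297006956, 'cx': 324.3199082820654, 'cy': 243.0386267958161, 'k1': 0.023014308612833278, 'world_from_camera': array([[-0.358 ,  0.4931, -0.7929,  1.4669],
       [ 0.9335,  0.2086, -0.2917,  0.369 ],
       [ 0.0216, -0.8446, -0.535 ,  0.7682],
       [ 0.    ,  0.    ,  0.    ,  1.    ]])}
{'fx': 493.5304501181777, 'fy': 493.5304501181777, 'cx': 327.8827444585346, 'cy': 251.22722524962214, 'k1': -0.0045622776925151685, 'world_from_camera': array([[-0.0191, -0.9986,  0.049 ,  0.4632],
       [-0.9998,  0.0188, -0.0068,  0.0027],
       [ 0.0059, -0.0491, -0.9988,  1.4118],
       [ 0.    ,  0.    ,  0.    ,  1.    ]])}
{'clock': 0.1, 'joints': array([ 0.9949,  0.4777,  0.0223,  1.5563, -0.0115,  1.1093, -0.0831]), 'qvel': array([ 0.0013, -0.0004, -0.0006, -0.0033, -0.0004,  0.0003,  0.0012]), 'tau': array([  0.0041, -59.7765,   1.6137, -28.1956,   0.0129,   0.0051,
        -0.    ]), 'tcp_pos': array([ 0.3041, -0.602 ,  0.2177]), 'orientation': array([-3.0545, -0.7278,  0.0008]), 'contact_force': array([ 0.2571, -0.4429,  0.6925]), 'moment': array([ 0.0133,  0.0087, -0.0041]), 'gripper_force': 0.0, 'grip_width': 0.08533260638318368} 0.014
```

View pics/scene0.png

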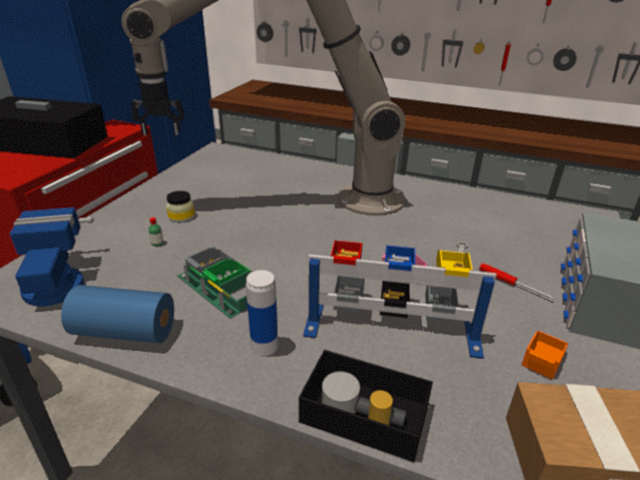

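View pics/top0.png

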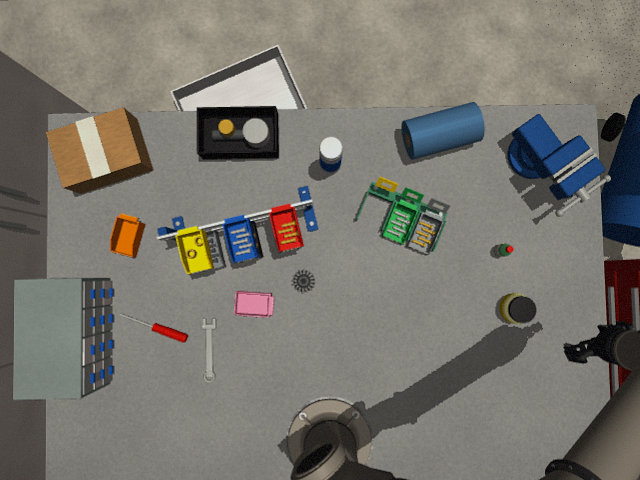

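The scene view shows the rail with red (347,250), blue (400,257) and yellow (454,262) bins. In the top view yellow is at (194,250), blue at (242,240) and red at (287,228). The rack's empty bay, with the yellow label at (385,185), is the left one.

Candidates for the bin are yellow (194,250), orange (127,236) and pink (255,303). Yellow fits because it hangs on the rail and holds two bushes. I'll confirm it in an enlarged crop.

```bash
cat > h.py <<'E'
from bench import r
import cv2,numpy as np
np.set_printoptions(precision=4,suppress=True)
def ray(n,uv):
    p=r.camera_params(n);d=((np.array(uv,float)-[p['cx'],p['cy']])/[p['fx'],p['fy']])
    s=d.copy()
    for _ in range(5): s=d/(1+p['k1']*(s@s))
    T=p['world_from_camera'];return T[:3,3],T[:3,:3]@np.array([*s,1])
def plane(n,uv,z):
    o,d=ray(n,uv);return o+d*(z-o[2])/d[2]
def proj(n,P):
    p=r.camera_params(n);T=p['world_from_camera'];c=T[:3,:3].T@(np.array(P)-T[:3,3]);s=c[:2]/c[2]
    s=s*(1+p['k1']*(s@s));return s*[p['fx'],p['fy']]+[p['cx'],p['cy']]
E
python3 - <<'E'
from h import *
a=cv2.imread("pics/top0.png")
L=cv2.resize(a[195:285,150:325],None,fx=4.5,fy=4.5,interpolation=cv2.INTER_CUBIC)[:300*2]
R=cv2.resize(a[170:260,350:450],None,fx=6,fy=6,interpolation=cv2.INTER_CUBIC)
cv2.imwrite("pics/cL.png",L);cv2.imwrite("pics/cR.png",R)
h=cv2.cvtColor(a,cv2.COLOR_BGR2HSV)
for nm,lo,hi in(("yel",(22,140,100),(35,255,255)),("blue",(105,150,60),(125,255,255)),("red",(0,170,80),(8,255,255)),("green",(50,120,40),(85,255,255))):
    m=cv2.inRange(h,lo,hi)
    for c in cv2.findContours(m,0,2)[0]:
        if cv2.contourArea(c)>60:
            q=cv2.minAreaRect(c);print(nm,q,cv2.boxPoints(q).tolist() if nm!='blue' else '')
E
```

```text
yel ((193.070556640625, 249.5145721435547), (44.96213150024414, 28.729381561279297), 75.0685806274414) [[173.3983612060547, 231.49383544921875], [201.15769958496094, 224.09133911132812], [212.7427520751953, 267.5353088378906], [184.98341369628906, 274.93780517578125]]
yel ((386.18963623046875, 184.27586364746094), (19.869401931762695, 10.027547836303711), 21.801406860351562) [[375.1034240722656, 185.2413787841797], [378.8275451660156, 175.93104553222656], [397.2758483886719, 183.3103485107422], [393.5517272949219, 192.6206817626953]]
blue ((177.94119262695312, 222.7647247314453), (11.641709327697754, 9.701424598693848), 75.96376037597656) 
blue ((239.44119262695312, 238.26470947265625), (44.38401794433594, 27.891597747802734), 75.96376037597656) 
blue ((309.7442626953125, 217.91310119628906), (24.56446647644043, 9.505132675170898), 76.75948333740234) 
blue ((622.5, 210.5), (33.0, 33.0), 90.0) 
blue ((303.82354736328125, 193.2941131591797), (13.096923828125, 9.216353416442871), 75.96376037597656) 
blue ((581.7302856445312, 176.51425170898438), (16.425457000732422, 46.80930709838867), 
[... 328 characters left out ...]
532226562) [[150.9315185546875, 329.849365234375], [153.97262573242188, 321.73974609375], [187.1781005859375, 334.1917724609375], [184.13699340820312, 342.3013916015625]]
red ((285.3805236816406, 227.1686553955078), (44.301963806152344, 26.33224868774414), 76.50426483154297) [[267.40850830078125, 208.70193481445312], [293.013671875, 202.55670166015625], [303.3525390625, 245.6353759765625], [277.74737548828125, 251.78060913085938]]
green ((394.9331359863281, 206.8726348876953), (66.19854736328125, 57.264400482177734), 47.04541015625) [[351.4229431152344, 202.15798950195312], [393.3344421386719, 163.136962890625], [438.4433288574219, 211.5872802734375], [396.5318298339844, 250.60830688476562]]
```

View pics/cL.png

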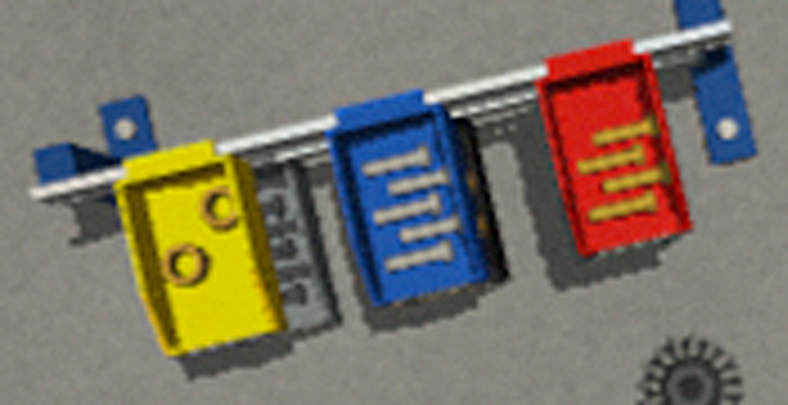

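View pics/cR.png

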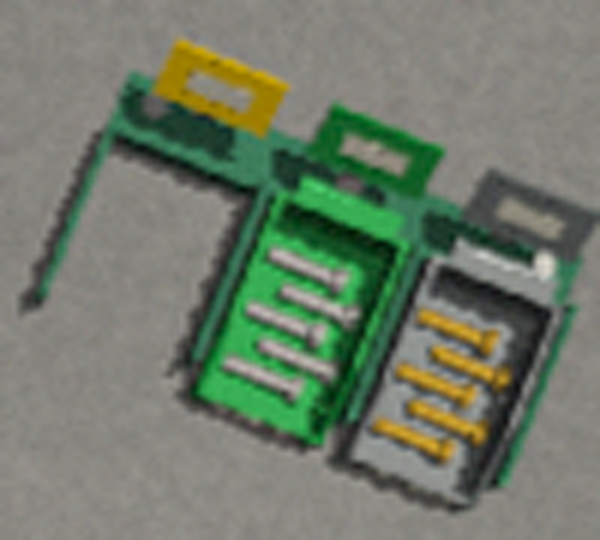

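The crops confirm the yellow bin: two bushes at L(185,262) and L(222,208), hanging leftmost on the rail. The empty bay is the left one in crop R, under the yellow label at R(222,88), with divider ends at R(33,300) and R(190,370).

```bash
python3 - <<'E'
from h import *
Lc=lambda x,y,z:plane("top",(150+(x+.5)/4.5-.5,195+(y+.5)/4.5-.5),z)
Rc=lambda x,y,z:plane("top",(350+(x+.5)/6-.5,170+(y+.5)/6-.5),z)
a,b=Lc(32,190,.177),Lc(730,29,.177);d=a-b;print("rail",a,b,np.linalg.norm(d),"mid",(a+b)/2,"yaw",np.degrees(np.arctan2(-d[0],d[1])))
for n,p,q in(("y",(122,160),(213,140)),("b",(333,110),(422,90)),("r",(547,60),(633,40))):
    p,q=Lc(*p,.18),Lc(*q,.18);print(n,"lip back mid",(p+q)/2,np.linalg.norm(p-q))
for n,p,q in(("y",(118,183),(240,155)),("b",(328,130),(452,103)),("r",(537,84),(653,55))):
    p,q=Lc(*p,.18),Lc(*q,.18);d=p-q;print(n,"back wall mid",(p+q)/2,np.linalg.norm(d),np.degrees(np.arctan2(-d[0],d[1])))
l=[Rc(*p,.064) for p in((222,88),(380,150),(532,215))]
for i in l:print("label",i)
d=l[0]-l[2];yb=np.arctan2(-d[0],d[1]);print(np.linalg.norm(d)/2,"bay yaw",np.degrees(yb))
dl,dr=Rc(33,300,.04),Rc(190,368,.04);d=dl-dr;print("div ends",dl,dr,"mid",(dl+dr)/2,np.linalg.norm(d),np.degrees(np.arctan2(-d[0],d[1])))
x=np.array([np.cos(yb),np.sin(yb),0]);print("bay origin by label",l[0]-.08*x,"by div",(dl+dr)/2+.037*x)
# green bin
for p,z in(((193,393),.028),((322,443),.028),((275,197),.05),((410,240),.05)):print("green corner",Rc(*p,z))
# scene check: rail ends & divider proj
print("scene proj rail",proj("scene",a),proj("scene",b))
E
```

```text
rail [0.5679 0.4223 0.177 ] [0.651  0.0323 0.177 ] 0.3987508871220083 mid [0.6095 0.2273 0.177 ] yaw 12.018588781885178
y lip back mid [0.5886 0.346  0.18  ] 0.05160842470059688
b lip back mid [0.6143 0.2291 0.18  ] 0.05066037216319737
r lip back mid [0.6402 0.1105 0.18  ] 0.04918185329022716
y back wall mid [0.5779 0.3397 0.18  ] 0.06930116794266977 11.945328372313714
b back wall mid [0.605  0.2223 0.18  ] 0.0704612563539007 11.304706492958697
r back wall mid [0.6292 0.1079 0.18  ] 0.06657344050805053 13.075222640806055
label [ 0.711  -0.1716  0.064 ]
label [ 0.681  -0.2435  0.064 ]
label [ 0.6498 -0.3124  0.064 ]
0.07675796991658694 bay yaw -23.501722200984595
div ends [ 0.6176 -0.0842  0.04  ] [ 0.5844 -0.1566  0.04  ] mid [ 0.601  -0.1204  0.04  ] 0.07955596446374061 -24.58701069659485
bay origin by label [ 0.6376 -0.1397  0.064 ] by div [ 0.6349 -0.1351  0.04  ]
green corner [ 0.5737 -0.1591  0.028 ]
green corner [ 0.5491 -0.219   0.028 ]
green corner [ 0.6623 -0.1967  0.05  ]
green corner [ 0.6411 -0.2588  0.05  ]
scene proj rail [495.0972 275.0331] [308.4834 255.1786]
```

```bash
cat >> h.py <<'E'
from scipy.spatial.transform import Rotation as Ro
def go(P,yaw):
    o=r.get_obs();R=Ro.from_rotvec(o['orientation']).as_matrix();y0=np.degrees(np.arctan2(R[1,0],R[0,0]))
    print("clk %.2f"%o['clock'],o['tcp_pos'],"yaw %.2f"%y0,"tilt",R[:,2],"-> shift cm",R.T@(np.array(P)-o['tcp_pos'])*100,"twist %.2f"%(y0-yaw))
    return o
E
python3 -c "
from h import *
go((.543,.3355,.26),12)"
```

```text
clk 0.10 [ 0.3041 -0.602   0.2177] yaw 26.80 tilt [-0.0008  0.0014 -1.    ] -> shift cm [ 63.5967 -72.9103  -4.1149] twist 14.80
```

Call:
move_arm:
  rows: [2, -2.3, -2, 0.5, 5.5, -6.3, -4, 2, 9.4, -10.8, -5, 4, 13.3, -15.3, -5, 6, 17.2, -19.8, -5, 8, 21.1, -24.3, -5, 10, 25, -28.8, -5, 12, 28.9, -33.3, -5, 13, 32.8, -37.8, -5, 14, 36.7, -42.3, -5, 14.8]
  fingers: 1

```text
clock: 1.35
tcp_pos: [0.4411, -0.0576, 0.2686]
orientation: [3.124, 0.327, 0.0]
contact_force: [1.4, -0.9, -0.3]
grip_width: 0.0855
gripper_force: 0.0
```

```bash
python3 -c "
from h import *
go((.543,.3355,.26),12)"
```

```text
clk 1.35 [ 0.4411 -0.0576  0.2686] yaw 11.96 tilt [ 0.0001 -0.0003 -1.    ] -> shift cm [ 18.1121 -36.3494   0.8463] twist -0.04
```

Call:
move_arm:
  rows: [2.2, -4.5, 0, 0, 5, -10, 0, 0, 7.8, -15.6, 0, 0, 10.6, -21.2, 0, 0, 13.4, -26.8, 0, 0, 16, -32, 0, 0, 17.5, -35, 0.5, 0, 18, -36.2, 0.8, 0, 18, -36.2, 0.8, 0]

```text
clock: 2.48
tcp_pos: [0.5416, 0.3319, 0.2598]
orientation: [3.123, 0.33, -0.002]
contact_force: [0.2, -0.1, -0.3]
grip_width: 0.0852
gripper_force: 0.0
```

```bash
python3 - <<'E'
from h import *
go((.543,.3355,.157),12)
a=r.grab_frame("top");s=r.grab_frame("scene")
A=cv2.resize(a[200:300,150:260],None,fx=5,fy=5,interpolation=cv2.INTER_CUBIC)
B=cv2.resize(s[190:290,400:510],None,fx=5,fy=5,interpolation=cv2.INTER_CUBIC)[:, :]
cv2.imwrite("pics/g1.png",B);cv2.imwrite("pics/g1t.png",A)
# scene measurement: yellow mask in scene0
s0=cv2.imread("pics/scene0.png");h=cv2.cvtColor(s0,cv2.COLOR_BGR2HSV);m=cv2.inRange(h,(22,140,100),(35,255,255))
for c in cv2.findContours(m,0,2)[0]:
    if cv2.contourArea(c)>150:
        print(cv2.boundingRect(c),cv2.approxPolyDP(c,2,True)[:,0].tolist())
c,s_=np.cos(np.radians(12)),np.sin(np.radians(12));O=np.array([.531,.333,.13])
W=lambda x,y,z:O+[x*c-y*s_,x*s_+y*c,z]
for n in("scene","top"):
  print(n,[proj(n,W(*p)).round(1).tolist() for p in((.063,.025,.05),(.063,-.025,.05),(.05,.0325,.05),(.05,-.0325,.05),(-.05,.0325,.028),(-.05,-.0325,.028))])
E
```

```text
clk 2.48 [0.5416 0.3319 0.2598] yaw 12.05 tilt [-0.0013 -0.0009 -1.    ] -> shift cm [ 0.2302 -0.331  10.2823] twist 0.05
(437, 251, 36, 26) [[438, 251], [437, 265], [446, 268], [445, 274], [467, 276], [468, 271], [472, 269], [468, 253]]
scene [[469.0, 273.3], [444.6, 270.7], [472.0, 270.1], [440.7, 266.8], [465.9, 253.1], [437.3, 250.2]]
top [[177.0, 228.6], [196.6, 224.1], [175.2, 234.3], [200.6, 228.5], [186.2, 273.4], [211.3, 267.5]]
```

View pics/g1.png

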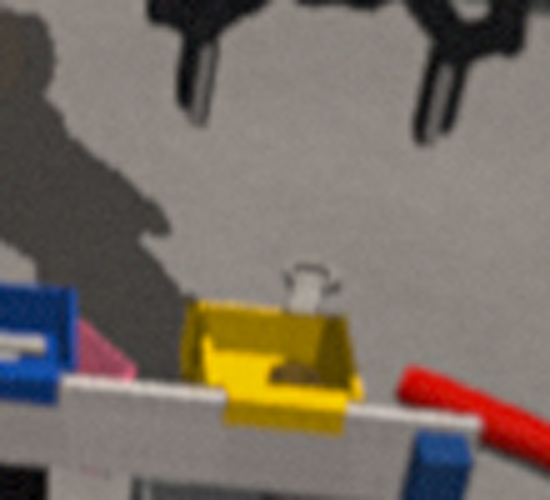

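The crop shows the fingers (195,110) and (430,130) straddling the yellow bin, with its rim at (185–355, 300–390). The reprojection agrees within about 2 mm. I'll descend and grip.

Call:
move_arm:
  rows: [0.1, -0.4, 1.5, 0, 0.1, -0.4, 4, 0, 0.1, -0.4, 6.5, 0, 0.1, -0.4, 8.3, 0, 0.1, -0.4, 9.3, 0, 0.1, -0.4, 9.5, 0, 0.1, -0.4, 9.5, 0]

```text
clock: 3.45
tcp_pos: [0.5425, 0.3365, 0.1662]
orientation: [-3.124, -0.328, -0.001]
contact_force: [0.2, 0.2, -0.1]
grip_width: 0.085
gripper_force: 0.0
```

Call:
move_arm:
  rows: [0, 0, 0, 0, 0, 0, 0, 0, 0, 0, 0, 0, 0, 0, 0, 0, 0, 0, 0, 0, 0, 0, 0, 0, 0, 0, 0, 0, 0, 0, 0, 0]
  fingers: 0.7
  newtons: 24

```text
clock: 4.45
tcp_pos: [0.5422, 0.3362, 0.1656]
orientation: [3.124, 0.328, 0.0]
contact_force: [-0.5, 0.4, -0.0]
grip_width: 0.0599
gripper_force: 0.0
```

```bash
python3 - <<'E'
from h import *
a=r.grab_frame("top");s=r.grab_frame("scene")
A=cv2.resize(a[200:290,160:250],(500,500),interpolation=cv2.INTER_CUBIC)
B=cv2.resize(s[200:300,410:510],(500,500),interpolation=cv2.INTER_CUBIC)[:, :300*2]
cv2.imwrite("pics/g2.png",cv2.resize(np.hstack([A,B]),(800,400)))
print(r.get_obs()['grip_width'],r.tips_ahead)
E
```

```text
0.05952907622986144 0.014
```

View pics/g2.png

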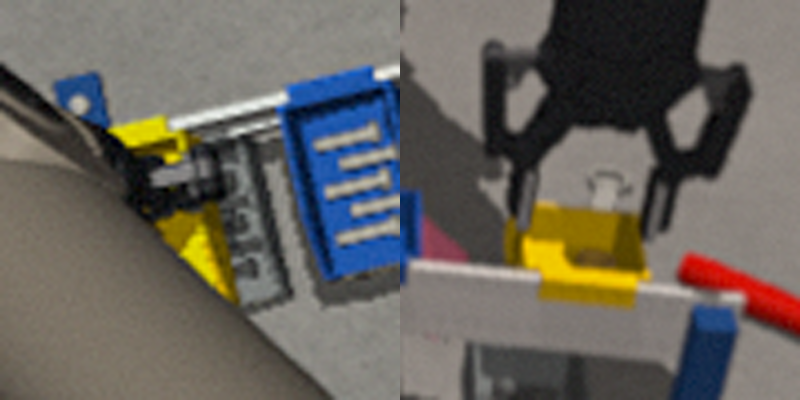

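```bash
python3 - <<'E'
from h import *
o=r.get_obs();R=Ro.from_rotvec(o['orientation']).as_matrix();t=o['tcp_pos'];print(t)
for n,f in(("scene",lambda p:(400+(p[0]-410)*4,(p[1]-200)*4)),("top",lambda p:((p[0]-160)/90*400,(p[1]-200)/90*400))):
  for y in(-.03,.03):
    for z in(-.02,.014): print(n,y,z,np.round(f(proj(n,t+R@[0,y,z]))))
s0=cv2.imread("pics/scene0.png");s=r.grab_frame("scene")
for q in(s0,s):
    m=cv2.inRange(cv2.cvtColor(q,cv2.COLOR_BGR2HSV),(22,140,100),(35,255,255))
    c=max((c for c in cv2.findContours(m[:300],0,2)[0] if cv2.boundingRect(c)[0]>420),key=cv2.contourArea);print(cv2.boundingRect(c))
E
```

```text
[0.5422 0.3362 0.1656]
scene -0.03 -0.02 [640. 231.]
scene -0.03 0.014 [628. 282.]
scene 0.03 -0.02 [527. 220.]
scene 0.03 0.014 [518. 270.]
top -0.03 -0.02 [ 82. 218.]
top -0.03 0.014 [100. 221.]
top 0.03 -0.02 [187. 193.]
top 0.03 0.014 [202. 197.]
(437, 251, 36, 26)
(440, 251, 32, 26)
```

```bash
python3 - <<'E'
from h import *
y=np.radians(12);Y=np.array([-np.sin(y),np.cos(y),0])
for nm,t,w in(("g1",np.array([.5416,.3319,.2598]),.0425+.005),("g2",np.array([.5422,.3362,.1656]),.03+.005)):
  for s in(-1,1):
    for dz in(-.014,0,.014,.03): print(nm,s,dz,proj("scene",t+Y*s*w+[0,0,dz]).round(1))
print("seen g1",(439,214),(486,217.6),"g2",(410+122/4,200+228/4),(410+255/4,200+238/4))
E
```

```text
g1 -1 -0.014 [435.8 230.1]
g1 -1 0 [436.8 224.5]
g1 -1 0.014 [437.8 218.7]
g1 -1 0.03 [438.9 212.1]
g1 1 -0.014 [481.6 234.6]
g1 1 0 [482.9 228.9]
g1 1 0.014 [484.3 223.1]
g1 1 0.03 [485.8 216.3]
g2 -1 -0.014 [437.2 267.4]
g2 -1 0 [438.2 262.2]
g2 -1 0.014 [439.1 257. ]
g2 -1 0.03 [440.2 250.9]
g2 1 -0.014 [469.4 270.8]
g2 1 0 [470.6 265.6]
g2 1 0.014 [471.8 260.4]
g2 1 0.03 [473.1 254.3]
seen g1 (439, 214) (486, 217.6) g2 (440.5, 257.0) (473.75, 259.5)
```

The picture shows the finger tips at (522,228) and (655,238), at about rim height, so they closed above the bin without touching it. The visible tips sit about 25 mm higher than I had assumed. I'll open, go 2 cm lower and close again; the body still clears the rim there.

Call:
move_arm:
  rows: [0, 0, 0, 0, 0, 0, 0, 0, 0, 0, 0, 0, 0, 0, 0, 0, 0, 0, 0.6, 0, 0, 0, 1.2, 0, 0, 0, 1.8, 0, 0, 0, 2, 0, 0, 0, 2, 0]
  fingers: 1

```text
clock: 5.72
tcp_pos: [0.5421, 0.3362, 0.1454]
orientation: [3.124, 0.329, -0.0]
contact_force: [-0.0, -0.2, -0.1]
grip_width: 0.0854
gripper_force: 0.0
```

Call:
move_arm:
  rows: [0, 0, 0, 0, 0, 0, 0, 0, 0, 0, 0, 0, 0, 0, 0, 0, 0, 0, 0, 0, 0, 0, 0, 0, 0, 0, 0, 0, 0, 0, 0, 0]
  fingers: 0.65
  newtons: 24

```text
clock: 6.72
tcp_pos: [0.5423, 0.3363, 0.146]
orientation: [-3.124, -0.329, -0.001]
contact_force: [-0.8, -1.0, 5.4]
grip_width: 0.0643
gripper_force: 27.5
```

```bash
python3 - <<'E'
from h import *
s=r.grab_frame("scene")
cv2.imwrite("pics/g3.png",cv2.resize(s[200:290,410:510],(800,600*6//5*1)[:1]+(600,),interpolation=cv2.INTER_CUBIC))
o=r.get_obs();print(o['gripper_force'],o['contact_force'],o['moment'])
E
```

```text
27.543105483055115 [-0.2914 -2.2611  6.4392] [-0.2551  0.2336  0.2435]
```

View pics/g3.png

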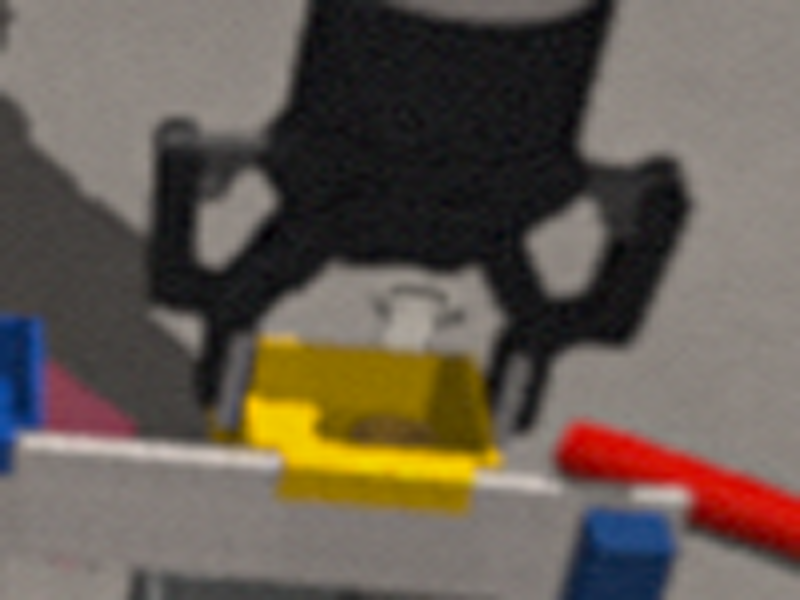

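The fingers are outside both walls, with the right tip at (515,430). That is only about 12 mm below the rim, so I'll open and grip again 1.2 cm lower.

Call:
move_arm:
  rows: [0, 0, 0, 0, 0, 0, 0, 0, 0, 0, 0, 0, 0, 0, 0, 0, 0, 0, 0.6, 0, 0, 0, 1.2, 0, 0, 0, 1.2, 0]
  fingers: 1

```text
clock: 7.65
tcp_pos: [0.5417, 0.3358, 0.1327]
orientation: [3.124, 0.328, -0.002]
contact_force: [0.8, -0.2, -0.1]
grip_width: 0.0855
gripper_force: 0.0
```

Call:
move_arm:
  rows: [0, 0, 0, 0, 0, 0, 0, 0, 0, 0, 0, 0, 0, 0, 0, 0, 0, 0, 0, 0, 0, 0, 0, 0, 0, 0, 0, 0]
  fingers: 0.65
  newtons: 22

```text
clock: 8.52
tcp_pos: [0.5422, 0.3362, 0.1338]
orientation: [-3.124, -0.329, -0.0]
contact_force: [-1.0, -1.7, 3.1]
grip_width: 0.0649
gripper_force: 25.6
```

```bash
python3 - <<'E'
from h import *
s=r.grab_frame("scene");cv2.imwrite("pics/g4.png",s)
o=r.get_obs();print(o['tcp_pos'],o['grip_width'],o['gripper_force'],o['contact_force'],o['moment'])
for nm in("scene0","g4"):
    q=cv2.imread(f"pics/{nm}.png");h=cv2.cvtColor(q,cv2.COLOR_BGR2HSV)
    for lo,hi in(((22,140,100),(35,255,255)),((105,150,60),(125,255,255)),((0,170,80),(8,255,255))):
        m=cv2.inRange(h,lo,hi);print(nm,[cv2.boundingRect(c) for c in cv2.findContours(m[230:290,320:475],0,2)[0] if cv2.contourArea(c)>100])
E
```

```text
[0.5422 0.3363 0.1338] 0.06479640020879085 25.62837302684784 [-1.3566 -1.1464  4.2525] [-0.2441  0.2227  0.1971]
scene0 [(117, 21, 36, 26)]
scene0 [(65, 16, 30, 24)]
scene0 [(11, 11, 31, 24)]
g4 [(120, 21, 33, 26)]
g4 [(65, 16, 30, 24)]
g4 [(11, 11, 31, 24)]
```

Call:
move_arm:
  rows: [0, 0, -0.3, 0, 0, 0, -1, 0, 0, 0, -2, 0, 0, 0, -3, 0, 0, 0, -4, 0, 0, 0, -5, 0, 0, 0, -6, 0, 0, 0, -6, 0]

```text
clock: 9.57
tcp_pos: [0.5426, 0.3366, 0.1947]
orientation: [-3.124, -0.328, -0.003]
contact_force: [0.4, 0.0, -2.6]
grip_width: 0.0648
gripper_force: 26.3
```

```bash
python3 - <<'E'
from h import *
s=r.grab_frame("scene");cv2.imwrite("pics/g5.png",cv2.resize(s[170:300,310:510],(800,520),interpolation=cv2.INTER_CUBIC))
o=r.get_obs();print(o['tcp_pos'],o['grip_width'],o['gripper_force'],o['contact_force'],o['moment'])
E
```

```text
[0.5423 0.3363 0.194 ] 0.06498259999497255 26.265891194343567 [ 0.0709 -1.3037 -2.8583] [ 0.0038 -0.0161 -0.0231]
```

View pics/g5.png

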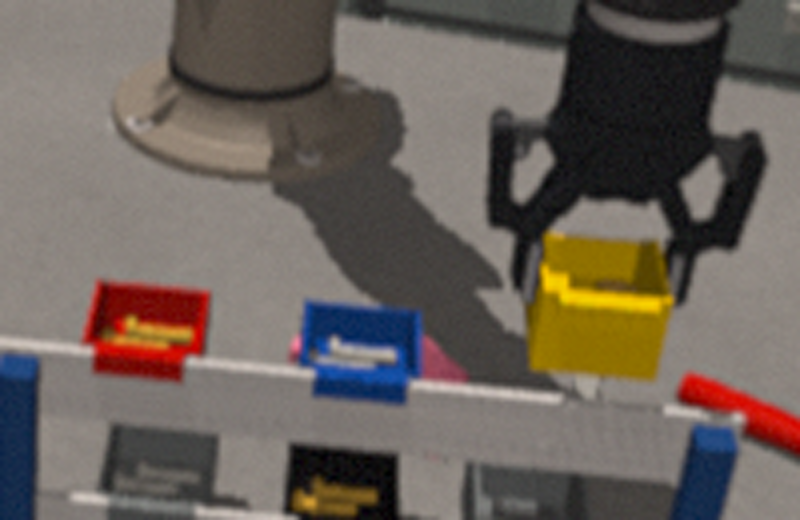

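The picture shows the bin at (600,310) off the rail and level in the grip, with red and blue still hanging. Next I carry it across.

Call:
move_arm:
  rows: [-0.5, 0, -1, 0, -1.5, 0.5, -2.5, 0, -3, 1.5, -4, 1, -4.5, 3.5, -4.5, 2.5, -5.5, 6.5, -4.5, 5, -6.5, 10, -4.5, 8, -7.2, 13.5, -4.5, 11, -7.8, 17, -4.5, 14, -8.2, 20.5, -4.5, 17, -8.6, 24, -4.5, 20]

```text
clock: 10.88
tcp_pos: [0.5075, 0.0824, 0.2397]
orientation: [-3.134, 0.221, -0.002]
contact_force: [0.6, -0.5, -2.2]
grip_width: 0.0646
gripper_force: 26.2
```

```bash
python3 -c "
from h import *
go((.5387,-.0949,.12),-23.5)"
```

```text
clk 10.88 [0.5075 0.0824 0.2397] yaw -8.08 tilt [ 0.0013 -0.     -1.    ] -> shift cm [ 5.5683 17.1204 11.9786] twist 15.42
```

Call:
move_arm:
  rows: [1.1, 3.4, 0, 2.5, 2.2, 6.8, 0, 5, 3.3, 10, 0, 8, 4.2, 13, 0, 11, 5, 15.3, 1.5, 13.5, 5.5, 16.7, 3.5, 15, 5.6, 17.1, 5.5, 15.4, 5.6, 17.1, 7, 15.4, 5.6, 17.1, 7.5, 15.4, 5.6, 17.1, 7.5, 15.4]

```text
clock: 12.12
tcp_pos: [0.5396, -0.093, 0.1635]
orientation: [-3.076, 0.636, 0.0]
contact_force: [0.1, -0.8, -2.5]
grip_width: 0.0647
gripper_force: 26.1
```

```bash
python3 - <<'E'
from h import *
go((.5387,-.0949,.0055),-23.5)
s=r.grab_frame("scene");cv2.imwrite("pics/g6s.png",s)
a=r.grab_frame("top");cv2.imwrite("pics/g6t.png",a)
A=cv2.resize(a[160:290,310:450],(431,400),interpolation=cv2.INTER_CUBIC);B=cv2.resize(s[190:310,170:300],(433,400),interpolation=cv2.INTER_CUBIC)
cv2.imwrite("pics/g6.png",np.hstack([A,B])[:, :800])
E
```

```text
clk 12.12 [ 0.5396 -0.093   0.1635] yaw -23.35 tilt [-0.0002  0.0003 -1.    ] -> shift cm [-0.0078  0.2108 15.799 ] twist 0.15
```

View pics/g6.png

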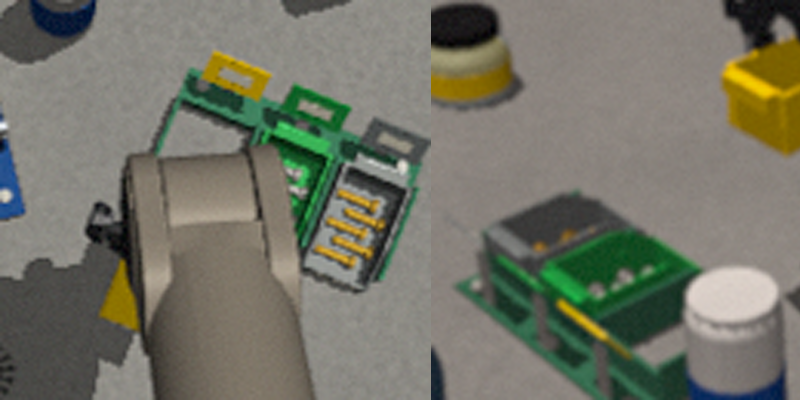

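The left half (top camera) shows the arm over the bin in front of the empty bay, whose label is at (237,75). The right half (scene) shows the bin level at (760,95), with the spray can hiding the bay. I'll lower to just above the bench.

Call:
move_arm:
  rows: [0, 0.1, 1, 0, 0, 0.2, 3.5, 0, 0, 0.2, 6.5, 0, 0, 0.2, 9.3, 0, 0, 0.2, 11.8, 0, 0, 0.2, 13.5, 0, 0, 0.2, 14.5, 0, 0, 0.2, 15, 0, 0, 0.2, 15.2, 0, 0, 0.2, 15.2, 0]

```text
clock: 13.48
tcp_pos: [0.5392, -0.0955, 0.0121]
orientation: [-3.076, 0.637, -0.001]
contact_force: [0.3, 0.5, -2.4]
grip_width: 0.0646
gripper_force: 26.1
```

Call:
move_arm:
  rows: [0, 0, 0.1, 0, 0, 0, 0.2, 0, 0, 0, 0.3, 0, 0, 0, 0.4, 0, 0, 0, 0.4, 0]

```text
clock: 14.1
tcp_pos: [0.5387, -0.0954, 0.0075]
orientation: [3.076, -0.637, -0.0]
contact_force: [-0.2, 0.2, -2.8]
grip_width: 0.0649
gripper_force: 26.1
```

Call:
move_arm:
  rows: [0, 0, 0.1, 0, 0, 0, 0.2, 0, 0, 0, 0.3, 0, 0, 0, 0.3, 0]

```text
clock: 14.6
tcp_pos: [0.5388, -0.0954, 0.0045]
orientation: [3.076, -0.637, -0.0]
contact_force: [-0.1, 0.1, -2.1]
grip_width: 0.0645
gripper_force: 26.1
```

Call:
move_arm:
  rows: [0, 0, 0.1, 0, 0, 0, 0.2, 0, 0, 0, 0.2, 0]

```text
clock: 14.98
tcp_pos: [0.5389, -0.0954, 0.0037]
orientation: [3.076, -0.637, 0.0]
contact_force: [-4.3, -0.2, 11.3]
grip_width: 0.0641
gripper_force: 27.7
```

The bin touched down (+11 N). I'll open, check, then lift away.

Call:
move_arm:
  rows: [0, 0, -0.1, 0, 0, 0, -0.1, 0, 0, 0, -0.1, 0, 0, 0, -0.1, 0, 0, 0, -0.1, 0, 0, 0, -0.1, 0]
  fingers: 1

```text
clock: 15.72
tcp_pos: [0.5388, -0.0954, 0.0035]
orientation: [-3.076, 0.637, 0.0]
contact_force: [-0.2, -0.2, -0.0]
grip_width: 0.0855
gripper_force: 0.0
```

Call:
move_arm:
  rows: [0, 0, -1, 0, 0, 0, -2.5, 0, 0, 0, -5, 0, 0, 0, -7.5, 0, 0, 0, -10, 0, -1, 0, -12, 0, -4, 6, -12, 0, -5, 12, -12, 0, -5, 18, -12, 0, -5, 20, -12, 0]

```text
clock: 16.98
tcp_pos: [0.4112, -0.2631, 0.1249]
orientation: [3.073, -0.646, 0.001]
contact_force: [-0.5, 0.8, -0.2]
grip_width: 0.0856
gripper_force: 0.0
```

```bash
python3 - <<'E'
from h import *
a=r.grab_frame("top");cv2.imwrite("pics/g7t.png",a)
s=r.grab_frame("scene");cv2.imwrite("pics/g7s.png",s)
cv2.imwrite("pics/g7.png",cv2.resize(a[165:285,320:460],(700,600),interpolation=cv2.INTER_CUBIC))
h=cv2.cvtColor(a,cv2.COLOR_BGR2HSV);m=cv2.inRange(h,(22,140,100),(35,255,255))
for c in cv2.findContours(m,0,2)[0]:
    if cv2.contourArea(c)>100: print(cv2.minAreaRect(c),((cv2.approxPolyDP(c,2,True)[:,0]-[320,165])*5).tolist())
o=go((.5,-.1,.1),-23.5);print(o['contact_force'])
E
```

```text
((358.5664367675781, 249.83035278320312), (23.847911834716797, 40.1649055480957), 21.370624542236328) [[190, 320], [160, 345], [105, 495], [210, 535], [275, 370], [265, 345]]
((386.18963623046875, 184.27586364746094), (19.869401931762695, 10.027547836303711), 21.801406860351562) [[295, 60], [280, 100], [365, 135], [385, 95]]
clk 17.07 [ 0.4122 -0.2619  0.1247] yaw -23.70 tilt [ 0.0008 -0.0016 -1.    ] -> shift cm [  1.5233 -18.3556   2.4519] twist -0.20
[0.2603 0.0851 0.2558]
```

View pics/g7.png

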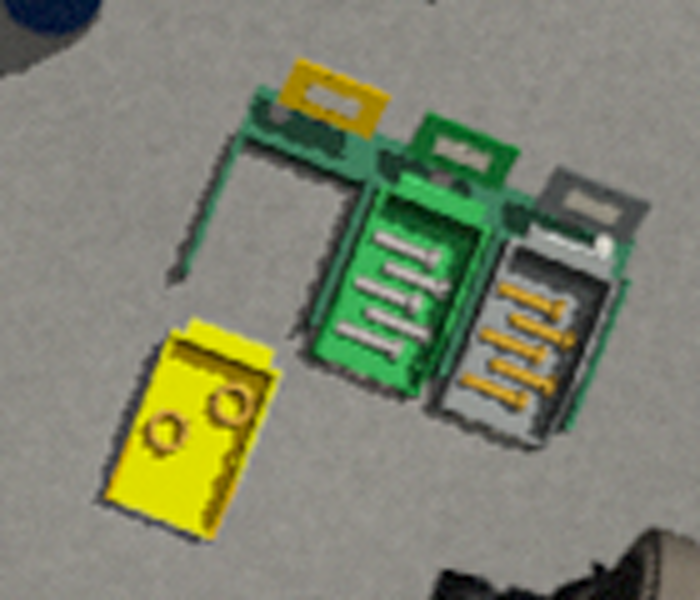

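The bin stands at (190,430), upright with both bushes in it, in front of the empty bay between the divider ends (178,275) and (300,335). Green (400,290) and grey (530,340) fill the other bays. I'll compare it with the green bin, feature by feature.

```bash
python3 - <<'E'
from h import *
C=lambda x,y,z:plane("top",(320+(x+.5)/5-.5,165+(y+.5)/5-.5),z)
yaw=np.radians(-23.5);X=np.array([np.cos(yaw),np.sin(yaw),0]);Y=np.array([-X[1],X[0],0])
B=np.array([.6368,-.1376,0])
loc=lambda p:np.round([(p-B)@X*1000,(p-B)@Y*1000],1)
P={"y front":((105,497),(212,540),.028),"g front":((312,353),(416,397),.028),"y lip":((192,318),(276,353),.05),"g lip":((400,176),(487,213),.05),"y rimback":((163,345),(278,375),.05),"div":((178,275),(300,335),.04),"label y":((280,100),(365,135),.05),"label g":((415,155),(505,187),.05),"label s":((540,210),(628,243),.05)}
for k,(p,q,z) in P.items():
    a,b=C(*p,z),C(*q,z);d=a-b;print(k,loc(a),loc(b),"mid",loc((a+b)/2),"yaw %.1f"%np.degrees(np.arctan2(-d[0],d[1])))
# axis angles from masks: long edge fit of yellow and green bins
h=cv2.cvtColor(cv2.imread("pics/g7t.png"),cv2.COLOR_BGR2HSV)
E
```

```text
y front [-168.7   31.3] [-168.1  -33.3] mid [-168.4   -1. ] yaw -23.0
g front [-49.3 -45.6] [ -50.  -109.1] mid [-49.6 -77.3] yaw -24.1
y lip [-59.3  24.9] [-59.6 -25.5] mid [-59.4  -0.3] yaw -23.8
g lip [ 58.2 -52.1] [  57.5 -104.6] mid [ 57.8 -78.3] yaw -24.3
y rimback [-79.3  34. ] [-70.5 -31.1] mid [-74.9   1.5] yaw -15.7
div [-38.9  41. ] [-44.  -34.7] mid [-41.4   3.1] yaw -27.4
label y [72.1 25.6] [ 72.  -25.5] mid [72.1  0.1] yaw -23.6
label g [ 72.3 -55.4] [  74.8 -108.4] mid [ 73.5 -81.9] yaw -20.8
label s [  70.3 -131.2] [  71.9 -183.3] mid [  71.1 -157.3] yaw -21.7
```

The bin matches the green one: yaw -23.5°, lateral offset under 1 mm, 118 mm short of home. I'll move the fingers in front of it, part closed for a two-point push.

```bash
python3 -c "
from h import *
go((.4488,-.0559,.03),-23.5)"
```

```text
clk 17.07 [ 0.4122 -0.2619  0.1247] yaw -23.70 tilt [ 0.0008 -0.0016 -1.    ] -> shift cm [ -4.9469 -20.3435   9.4409] twist -0.20
```

Call:
move_arm:
  rows: [-1, -3, 0, 0, -2, -7, 0, 0, -3, -11, 0, 0, -4, -15, 0, 0, -4.7, -18, 0, 0, -4.9, -20, 2, 0, -4.9, -20.3, 5, 0, -4.9, -20.3, 8, 0, -4.9, -20.3, 9.4, 0, -4.9, -20.3, 9.4, 0]
  fingers: 0.3

```text
clock: 18.32
tcp_pos: [0.4489, -0.0525, 0.0295]
orientation: [-3.077, 0.635, 0.002]
contact_force: [-0.1, 0.1, 0.9]
grip_width: 0.0258
gripper_force: 0.0
```

```bash
python3 -c "
from h import *
o=go((.4488,-.0559,.015),-23.5);print(o['contact_force'],o['grip_width'],r.tips_ahead)
s=r.grab_frame('scene');cv2.imwrite('pics/p1.png',s)
t=o['tcp_pos']
for z in(-.014,0,.015,.03):print(z,proj('scene',t+[0,0,z]))
g=cv2.cvtColor(s,cv2.COLOR_BGR2GRAY);u,v=proj('scene',t);u=int(u)
print(u);print(g[int(v)-45:int(v)+15:2,u-24:u+24:3])"
```

```text
clk 18.32 [ 0.4489 -0.0525  0.0295] yaw -23.33 tilt [-0.0011  0.0003 -1.    ] -> shift cm [0.1271 0.3133 1.4462] twist 0.17
[-0.0568  0.0981  0.8756] 0.02576923363015751 0.014
-0.014 [307.9713 259.5916]
0 [307.9888 255.3943]
0.015 [308.0077 250.8443]
0.03 [308.0268 246.2387]
307
[[136 138 134 129  30  21  21  22  31  19  21  23  24  83 131 132]
 [132 131 116  72  40  26  32  28  17  24  21  21  16 117 131 131]
 [134 134  51  30  41  17  22  26  21  18  19  20  27 134 130 132]
 [132 134  73  31  53  19  17  22  23  22  23  22  32 135 129 129]
 [129 133 103  42  43  21  18  20  19  19  14  23  24 130 130 130]
 [132 134 122  23  22  23  16  21  21  20  15  23  36 125 131 134]
 [134 129 132  31  25  19  14  20  18  18  21  24  40 127 131 133]
 [134 132 133  49  56  48  18  24  26  17  22  20  44  92 131 131]
 [132 133 131  83  50  62  23  21  19  22  17  14  44  63  94 110]
 [129 134 135 115  29  36  17  18  16  19  17  21  40  54  76  51]
 [129 129 131 127  25  24  23  20  21  19  18  29  42  33  47  75]
 [131 131 131 132  55  20  18  24  18  23  21  22  25  25  23 120]
 [131 129 132 13
[... 490 characters left out ...]
  75   9  65 136 134 133 130]
 [135 132 134 133 132 131 127 116 130  73  13  75 134 135 103  74]
 [138 137 136 136 135 132 132 126 105  68  39 116 133 124  61  66]
 [126 135 137 132 134 134 128  74  82 147 150 149 137  88  63  59]
 [ 95  94 130 147 134 138  69  64  71 166 179 182 193 183 167 157]
 [ 97  92  99 146 148 137 100  62  70 103  88 106 123 133 141 160]
 [ 93  95  98 104 139 158 126  77  68  82  62  66  81 120 123 120]
 [ 93  91 100 110 120 130 156 129  73  68  69  68  64 124 119 119]
 [ 94 108 123 142 121 108 121 137 130  40  52  58  60 126 124 122]
 [ 90 123 167 105  90  92  91  99 139  35  38  36  72 123 119 121]
 [143 159  99  92  93  95  93 100 140  34  42  38  72 122 120 122]]
```

Call:
move_arm:
  rows: [0.1, 0.3, 0.5, 0, 0.1, 0.3, 1, 0, 0.1, 0.3, 1.4, 0, 0.1, 0.3, 1.7, 0, 0.1, 0.3, 2, 0, 0.1, 0.3, 2.2, 0, 0.1, 0.3, 2.4, 0, 0.1, 0.3, 2.4, 0]

```text
clock: 19.38
tcp_pos: [0.4488, -0.0564, 0.0055]
orientation: [3.076, -0.637, -0.0]
contact_force: [0.1, -0.8, -0.1]
grip_width: 0.0253
gripper_force: 0.0
```

Call:
move_arm:
  rows: [0, 0, 0.1, 0, 0, 0, 0.2, 0, 0, 0, 0.3, 0, 0, 0, 0.4, 0, 0, 0, 0.4, 0]

```text
clock: 20.0
tcp_pos: [0.4488, -0.0565, 0.0015]
orientation: [3.076, -0.637, -0.0]
contact_force: [0.6, 0.1, -0.1]
grip_width: 0.0256
gripper_force: 0.0
```

Call:
move_arm:
  rows: [0, 0, 0.1, 0, 0, 0, 0.2, 0, 0, 0, 0.3, 0, 0, 0, 0.4, 0, 0, 0, 0.4, 0]

```text
clock: 20.62
tcp_pos: [0.4488, -0.0565, -0.0025]
orientation: [3.076, -0.637, -0.0]
contact_force: [1.0, -0.1, -0.2]
grip_width: 0.0258
gripper_force: 0.0
```

```bash
python3 -c "
from h import *
o=go((.4488,-.0559,.0),-23.5);print(o['contact_force'])
s=r.grab_frame('top')
m=cv2.inRange(cv2.cvtColor(s,cv2.COLOR_BGR2HSV),(22,140,100),(35,255,255))
print([cv2.minAreaRect(c) for c in cv2.findContours(m,0,2)[0] if cv2.contourArea(c)>30])
s=r.grab_frame('scene');g=cv2.cvtColor(s,cv2.COLOR_BGR2GRAY);u,v=proj('scene',o['tcp_pos']);print(u,v)
print(g[240:274:2,285:330:3])"
```

```text
clk 20.62 [ 0.4488 -0.0565 -0.0025] yaw -23.40 tilt [-0.0001 -0.     -1.    ] -> shift cm [-0.0262 -0.0546 -0.2487] twist 0.10
[ 0.9685 -0.0502 -0.1638]
[((358.5517272949219, 249.62069702148438), (23.76900291442871, 39.73880386352539), 21.801406860351562), ((386.18963623046875, 184.27586364746094), (19.869401931762695, 10.027547836303711), 21.801406860351562)]
306.6418741501326 264.57610106583485
[[131 131 126  21  20  19  23  17  25  15  29  30  38  47  98]
 [131 131 133  66  28  16  16  16  19  16  29  27  18  34 130]
 [133 134 131 126  63  17  20  39  24  38  21  24  22  72 138]
 [132 130 131 133 100  32  17  56  22  85  23  19  14 119 133]
 [134 130 134 133 127  55  16  50  19  33  20  26  29 133 127]
 [134 135 133 134 127  43  15  65  22  23  22  23  44  83  98]
 [136 136 135 135 128  44  14  75  24  15  32  82  61  61  61]
 [133 140 132 135 109  58  11  52 149 122 116 100  78  69  59]
 [ 93 109 155 139  72  70  20  54 157 169 183 193 181 170 162]
 [ 92  92 129 152 105  68  42  57 117  80 107 117 130 137 149]
 [ 93  95 107 125 158 104  59  61 105  65  66  64 117 124 122]
 [ 93  93 111 120 119 153 103  59  79  67  66  58 122 123 124]
 [ 99 103 143 143 102 116 144  64  54  54  57  44 124 123 124]
 [103 174 128  92  93  93  93  77  47  34  34  39 122 124 123]
 [170 125  92  94  95  93  93 128  60  34  39  38 122 124 122]
 [107  93  94  94  94  94  91 139  64  35  38  37 120 123 119]
 [ 92  92  94  94  93  94  94 118  70  40  40  37 122 124 122]]
```

The tips are about 8 mm above the bench and nothing is in contact. I'll push forward, slowly around contact.

Call:
move_arm:
  rows: [0.8, 0, 0, 0, 1.6, 0, 0, 0, 2.1, 0, 0, 0, 2.4, 0, 0, 0, 2.7, 0, 0, 0, 3, 0, 0, 0, 3.4, 0, 0, 0, 3.9, 0, 0, 0, 4.5, 0, 0, 0, 5, 0, 0, 0]

```text
clock: 21.98
tcp_pos: [0.4953, -0.0766, -0.0024]
orientation: [-3.076, 0.637, -0.0]
contact_force: [-1.8, -0.8, -0.7]
grip_width: 0.0258
gripper_force: 0.6
```

```bash
cat > pose.py <<'E'
from h import *
yaw=np.radians(-23.5);X=np.array([np.cos(yaw),np.sin(yaw),0]);Y=np.array([-X[1],X[0],0]);B=np.array([.6368,-.1376,0])
o=r.get_obs();p=o['tcp_pos']-B;print("clk",o['clock'],"tcp local mm",p@X*1e3,p@Y*1e3,o['tcp_pos'][2],"F local",o['contact_force']@X,o['contact_force']@Y,o['contact_force'][2])
a=r.grab_frame("top");cv2.imwrite("pics/push%d.png"%(o['clock']*100),a)
m=cv2.inRange(cv2.cvtColor(a,cv2.COLOR_BGR2HSV),(22,140,100),(35,255,255))
for c in cv2.findContours(m,0,2)[0]:
    if cv2.contourArea(c)>60:
        q=cv2.approxPolyDP(c,1.5,True)[:,0]
        print(cv2.minAreaRect(c),[((lambda w:[round(w@X*1e3),round(w@Y*1e3)])(plane("top",v,.05)-B)) for v in q])
E
python3 pose.py
```

```text
clk 21.975 tcp local mm -154.10153682576305 -0.5036565249552412 -0.0024109807657674495 F local -1.3062450191540396 -1.3870938478036134 -0.7381735026567549
((362.7157897949219, 229.8091583251953), (19.32469940185547, 30.8551025390625), 75.0685806274414) [[-34, -22], [-34, 23], [-53, 33], [-103, 31], [-94, 17], [-88, 22], [-85, 2], [-68, -3], [-74, -11], [-67, -14], [-60, -8], [-55, -27], [-59, -32], [-44, -32]]
((386.18963623046875, 184.27586364746094), (19.869401931762695, 10.027547836303711), 21.801406860351562) [[95, 25], [71, 24], [71, -27], [96, -29]]
```

Call:
move_arm:
  rows: [0.4, 0, 0, 0, 0.9, 0, 0, 0, 1.5, 0, 0, 0, 2.2, 0, 0, 0, 2.9, 0, 0, 0, 3.6, 0, 0, 0, 4.3, 0, 0, 0, 5, 0, 0, 0, 5.6, 0, 0, 0, 6, 0, 0, 0]

```text
clock: 23.28
tcp_pos: [0.5502, -0.1004, -0.0024]
orientation: [3.076, -0.637, 0.0]
contact_force: [-4.0, 1.1, 0.9]
grip_width: 0.026
gripper_force: 1.3
```

```bash
python3 pose.py
```

```text
clk 23.275 tcp local mm -94.25311356514281 -0.38408220826996375 -0.002393336052425671 F local -4.139917416854722 -0.5874429371790916 0.9050246661455288
((372.3783874511719, 207.770263671875), (14.138313293457031, 27.12583351135254), 80.53767395019531) [[-26, 33], [2, -13], [7, -11], [5, 24], [13, 27], [14, -26], [25, -25], [24, 23], [11, 32]]
((386.18963623046875, 184.27586364746094), (19.869401931762695, 10.027547836303711), 21.801406860351562) [[95, 25], [71, 24], [71, -27], [96, -29]]
```

Call:
move_arm:
  rows: [0.4, 0, 0, 0, 0.8, 0, 0, 0, 1.2, 0, 0, 0, 1.6, 0, 0, 0, 2, 0, 0, 0, 2.3, 0, 0, 0, 2.6, 0, 0, 0, 2.8, 0, 0, 0, 2.9, 0, 0, 0]

```text
clock: 24.45
tcp_pos: [0.5766, -0.1118, -0.0024]
orientation: [3.076, -0.637, 0.0]
contact_force: [-0.6, 1.0, 0.8]
grip_width: 0.0258
gripper_force: 0.8
```

Call:
move_arm:
  rows: [0.1, 0, 0, 0, 0.2, 0, 0, 0, 0.3, 0, 0, 0, 0.3, 0, 0, 0]

```text
clock: 24.95
tcp_pos: [0.5794, -0.113, -0.0023]
orientation: [3.076, -0.637, 0.001]
contact_force: [-0.3, -0.3, -0.7]
grip_width: 0.0258
gripper_force: 0.3
```

Call:
move_arm:
  rows: [0.1, 0, 0, 0, 0.2, 0, 0, 0, 0.2, 0, 0, 0]

```text
clock: 25.32
tcp_pos: [0.5812, -0.1137, -0.0024]
orientation: [-3.076, 0.637, -0.0]
contact_force: [-0.8, 0.7, 0.4]
grip_width: 0.0257
gripper_force: 0.6
```

```bash
python3 pose.py
```

```text
clk 25.325 tcp local mm -60.492825494236676 -0.28680862854302286 -0.0023568569593376484 F local -0.9882662044328006 0.30738233416838473 0.4481430129446382
((377.4599609375, 194.71998596191406), (12.303659439086914, 24.74873924255371), 81.8698959350586) [[17, 32], [38, -4], [39, 23], [49, 27], [47, -13], [55, -24], [60, -22], [59, 25], [50, 25], [47, 32]]
((386.18963623046875, 184.27586364746094), (19.869401931762695, 10.027547836303711), 21.801406860351562) [[95, 25], [71, 24], [71, -27], [96, -29]]
```

Call:
move_arm:
  rows: [0.1, 0, 0, 0, 0.2, 0, 0, 0, 0.2, 0, 0, 0]

```text
clock: 25.75
tcp_pos: [0.5814, -0.1138, -0.0026]
orientation: [3.076, -0.636, -0.005]
contact_force: [-6.4, 2.8, 4.4]
grip_width: 0.0256
gripper_force: 3.2
```

Call:
move_arm:
  rows: [0.1, 0, 0, 0, 0.1, 0, 0, 0, 0.1, 0, 0, 0]

```text
clock: 26.12
tcp_pos: [0.5813, -0.1138, -0.0027]
orientation: [3.076, -0.636, -0.008]
contact_force: [-8.3, 3.5, 6.1]
grip_width: 0.0254
gripper_force: 4.4
```

It is blocked against the back stop: no further motion, and the force is rising. I'll back straight off and raise.

Call:
move_arm:
  rows: [-0.5, 0, 0, 0, -1.2, 0, 0, 0, -2.5, 0, 0, 0, -4, 0, -1, 0, -5, 0, -5, 0, -5, 0, -10, 0, -5, 5, -14, 0, -5, 10, -14, 0, -5, 15, -14, 0, -5, 20, -14, 0]

```text
clock: 27.38
tcp_pos: [0.4572, -0.2794, 0.1385]
orientation: [3.076, -0.636, 0.002]
contact_force: [1.2, 0.5, -0.5]
grip_width: 0.0255
gripper_force: 0.0
```

Call:
move_arm:
  rows: [-1, 4, 0, 0, -2, 8, 0, 0, -2, 8, 0, 0]

```text
clock: 27.75
tcp_pos: [0.4051, -0.3466, 0.138]
orientation: [3.073, -0.646, -0.001]
contact_force: [-0.3, 0.0, -0.6]
grip_width: 0.0255
gripper_force: 0.0
```

```bash
python3 pose.py; python3 - <<'E'
from h import *
import glob,os
f=max(glob.glob("pics/push*.png"),key=os.path.getmtime);b=cv2.imread(f);a=cv2.imread("pics/top0.png")
yaw=np.radians(-23.5);X=np.array([np.cos(yaw),np.sin(yaw),0]);Y=np.array([-X[1],X[0],0]);B=np.array([.6368,-.1376,0])
h=cv2.cvtColor(b,cv2.COLOR_BGR2HSV)
# bounds in bay frame: sample along x at y=0 and green y=-77 for front edge (z .028), lip edge (z .05)
for nm,y0 in(("y",0),("g",-.0775)):
  for y in(-.02,0,.02):
    out=[]
    for z,xs in((.028,np.arange(-.065,-.035,.002)),(.05,np.arange(.048,.07,.002))):
        out.append([int(h[int(round(p[1])),int(round(p[0])),1]) for p in(proj("top",B+X*x+Y*(y0+y)+[0,0,z]) for x in xs)])
    print(nm,y,out)
# bronze bushes still in bin; changes elsewhere
d=cv2.absdiff(a,b).max(2)>60;n,_,st,_=cv2.connectedComponentsWithStats(d.astype(np.uint8));print([s.tolist() for s in st[1:] if s[4]>25])
cv2.imwrite("pics/fin.png",b)
s=r.grab_frame("scene");m=cv2.inRange(cv2.cvtColor(s,cv2.COLOR_BGR2HSV),(105,150,60),(125,255,255));print([cv2.boundingRect(c) for c in cv2.findContours(m[230:290,320:475],0,2)[0] if cv2.contourArea(c)>100])
m=cv2.inRange(cv2.cvtColor(s,cv2.COLOR_BGR2HSV),(0,170,80),(8,255,255));print([cv2.boundingRect(c) for c in cv2.findContours(m[230:290,320:475],0,2)[0] if cv2.contourArea(c)>100])
E
```

```text
clk 27.75 tcp local mm -129.14322679236486 -284.08766507225266 0.13800295902766246 F local -0.2648829615788402 -0.0634704683605136 -0.6059948286666034
((375.27587890625, 210.3103485107422), (24.511783599853516, 41.224365234375), 21.80141258239746) [[59, 25], [28, 34], [-52, 31], [-52, -29], [-34, -34], [50, -33], [62, -13]]
((386.18963623046875, 184.27586364746094), (19.869401931762695, 10.027547836303711), 21.801406860351562) [[95, 25], [71, 24], [71, -27], [96, -29]]
y -0.02 [[17, 16, 16, 16, 16, 16, 27, 48, 166, 248, 255, 255, 255, 255, 255], [255, 255, 255, 255, 255, 196, 196, 111, 135, 135, 145, 117]]
y 0 [[16, 16, 15, 13, 13, 11, 12, 12, 190, 255, 255, 255, 255, 255, 255], [255, 255, 255, 255, 255, 255, 214, 115, 115, 151, 40, 40]]
y 0.02 [[15, 21, 14, 15, 15, 15, 15, 49, 255, 226, 255, 255, 255, 255, 255], [255, 255, 255, 255, 255, 255, 179, 179, 48, 34, 34, 132]]
g -0.02 [[17, 17, 16, 17, 17, 13, 53, 53, 149, 169, 170, 170, 170, 170, 186], [176, 175, 175, 175, 175, 177, 157, 157, 116, 128, 128, 151]]
g 0 [[17, 18, 10, 10, 15, 12, 12, 27, 153, 153, 168, 174, 166, 174, 183], [175, 172, 173, 179, 170, 169, 169, 99, 16, 16, 24, 154]]
g 0.02 [[18, 16, 16, 14, 13, 13, 18, 71, 71, 160, 173, 168, 170, 169, 173], [181, 169, 176, 172, 175, 175, 163, 164, 164, 123, 138, 138]]
[[356, 189, 37, 45, 976], [175, 226, 40, 53, 1362], [447, 271, 68, 68, 1819], [338, 289, 116, 119, 3186], [532, 288, 6, 19, 45], [508, 296, 27, 28, 564], [532, 322, 11, 11, 72], [611, 322, 8, 43, 163], [563, 325, 46, 39, 945], [637, 330, 3, 49, 103], [354, 342, 125, 107, 3877], [452, 373, 80, 107, 2502], [616, 389, 3, 19, 46], [612, 391, 28, 79, 1077], [539, 400, 72, 80, 1895], [313, 402, 38, 15, 250], [321, 445, 10, 16, 43], [324, 457, 18, 23, 164], [314, 458, 15, 13, 26], [370, 468, 37, 12, 144]]
[(65, 16, 30, 24)]
[(11, 11, 31, 24)]
```

```bash
python3 -c "
from bench import r
print(r.hand_in())"
```

```text
the job is handed in; nothing more can be done
None
```

The yellow bin is off the rail and fully home against the back stop in the yellow-labelled bay, with its front in line with the green bin beside it. The job was handed in at about 28 s. Both bushes were in the bin when I set it down but were not looked at again after the push, and the red and blue bins are still hanging where they were.

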